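Turn round a batch in the curing box

TASK

Press the red release button so that the curing box's lid springs open, take every cured violet panel out and lay it flat on the cork mat, and lay every fresh white panel flat on the floor of the box, all painted face up and none on top of another. Then lower the lid gently, without slamming it, onto its stop until the latch holds it shut. Leave the sanding block and the plywood offcut beside the box where they are.

Things in the scene. Friction and masses are not known exactly. Their poses are not given: they have to be found in the camera images.
- curing_box: grey UV curing box, fixed: open tray, outside 190 (own x) x 230 (own y) x 55 mm high, walls 5 mm, inside 180 x 220 mm, inner floor 6 mm above its underside; origin at the centre of its underside, own -x towards the robot. A pod (x -95 to +10, y -115 to -205, 45 mm high) on its -y side carries the release button and a red latch, 83 mm high, at x -75, y -118 to -143 mm
- lid (a joint): amber lid, 200 x 230 x 18 mm, 0.35 kg: 0 = shut on the box rim, its stop; about 0.01 = held by the latch; 1.75 rad = open stop, just past upright. A damped spring (0.75 Nm shut, 0.2 Nm open) always pushes it open. Brought right down to its stop (some 5 to 10 N at the front edge at the end) the latch catches by itself; if not caught it springs up again
- lid_hinge (a point): point on the lid's hinge line, in the middle of its width, 55 mm above the underside of the box and 100 mm to its own +x; the lid's underside passes through this line, its outer face is 18 mm from the underside; the lid reaches 200 mm from the line
- lid_handle (a point): middle of the lid's black bar handle: round bar 12 mm thick, 100 mm long along the box's y, 170 mm from the hinge line, 32 mm clear of the lid's outer face (bar axis 50 mm from the lid's underside)
- release (a joint): travel of the red release button: 0 = up, 9 mm (0.009) = fully down; springy, 1.8 N at first, 6 N fully down; pressing it at least 8 mm frees the lid; it moves too as the latch snaps
- release_top (a point): centre of the top of the red round button, 28 mm across, on the pod; press it straight down
- cork_mat: brown cork mat, fixed on the bench to one side of the box, 190 (own x) x 210 (own y) x 4 mm, origin at the centre of its underside; the cured panels go here
- plywood_board: thin pale plywood board, fixed on the bench to the other side, 190 (own x) x 210 (own y) x 6 mm, origin at the centre of its underside; the fresh panels wait on it
- fresh1: a little art panel, wooden block 62 mm (own x) x 48 mm (own y) x 18 mm thick, about 40 to 80 g, origin at the centre of its underside, own z through the top face; top face white with pale blue strokes (fresh, still to be cured); may be absent
- fresh2: a little art panel, wooden block 62 mm (own x) x 48 mm (own y) x 18 mm thick, about 40 to 80 g, origin at the centre of its underside, own z through the top face; top face white with pale blue strokes (fresh, still to be cured); may be absent
- fresh3: a little art panel, wooden block 62 mm (own x) x 48 mm (own y) x 18 mm thick, about 40 to 80 g, origin at the centre of its underside, own z through the top face; top face white with pale blue strokes (fresh, still to be cured); may be absent
- fresh4: a little art panel, wooden block 62 mm (own x) x 48 mm (own y) x 18 mm thick, about 40 to 80 g, origin at the centre of its underside, own z through the top face; top face white with pale blue strokes (fresh, still to be cured); may be absent
- cured1: a little art panel, wooden block 62 mm (own x) x 48 mm (own y) x 18 mm thick, about 40 to 80 g, origin at the centre of its underside, own z through the top face; top face deep violet with crimson and blue strokes (cured, in the box at the start); may be absent
- cured2: a little art panel, wooden block 62 mm (own x) x 48 mm (own y) x 18 mm thick, about 40 to 80 g, origin at the centre of its underside, own z through the top face; top face deep violet with crimson and blue strokes (cured, in the box at the start); may be absent
- sanding_block: cork sanding block 60 (own x) x 100 x 33 mm, bystander far left of the box; origin under its centre
- offcut: plywood offcut 60 (own x) x 90 x 22 mm, bystander far right of the box; origin under its centre
Mind the look-alikes: they are no part of the job. Leave any black or pink look-alike of the fresh3 alone.

How it is judged:
By the outcome, as a careful person would: the job done as asked, in the order asked, and still so for the second after the job is handed in, with the robot touching nothing.
Of fresh1, fresh2, fresh3, fresh4 only 3 to 4 are there at a start; the rules pass over those that are not, and their reading is None.
Of cured1, cured2 only 1 to 2 are there at a start; the rules pass over those that are not, and their reading is None.
At some moment in a run one of fresh1, fresh2, fresh3, fresh4 may be knocked a few centimetres aside while the robot is not near it.
Once in a run the grip may slacken for a moment while it holds something.
It also fails if it takes over 208 s, if anything falls off the work surface, if the arm or the gripper's body presses on something with over 40 N, if the wrist force passes 120 N, or if a joint passes its speed limit or range.

ROBOT

A 7-joint arm with a two-finger parallel gripper is mounted at the origin on the work surface. World frame = base frame: x ahead of the robot, y to its left, z up, the work surface at z = 0. Lengths are in m, angles in degrees, forces in N, time in s.
With the tool pointing down it reaches from about 0.425 to 1.025 m from the base axis. Payload 9.4 kg.
Tool frame: the origin (TCP) lies midway between the tips of the shut fingers; the grasp point (between the pads) lies 19 mm behind it; z points along the fingers, y is the line along which they close (so a half turn about z gives the same grasp; the last joint's range is limited). The gripper opens to 85 mm and grips with 20 to 120 N. Pads are 22 mm wide; open, the fingers measure 114 mm over their backs; the gripper's body (76 mm by 85 mm) begins 54 mm behind the grasp point. The pads swing forward as they close: fully open they stand 13 mm farther back than shut.
Start: joints at [-71.832, 34.337, -0.143, 91.639, 0.103, 54.024, -4.572], TCP at [0.278, 0.67, 0.231] pointing down, gripper open.
Joint ranges: [-147.43, 147.43], [-19.82, 112.94], [-74.19, 73.91], [6.32, 146.72], [-59.91, 239.91], [6.04, 106.73], [-150.56, 150.56]. Speed limits (degrees/s): [127.2, 127.2, 172.46, 172.46, 180, 180, 180].

INTERFACE

Orientations are given as a 3x3 rotation matrix whose columns are the frame's x, y, z axes.
In Python, from workcell import bot, optics gives the robot as it stands. The module is installed in compiled form; this text tells all that it offers.
- The arm moves only by the tool step_arm, never from a script. Its argument "deltas" is a list of rows, each a list of 7 numbers: the shift along the tool's x, y, z in units of 0.25 m (1.0 is 0.25 m), then the turn, a rotation vector about the tool's x, y, z in units of pi/2 rad (1.0 is pi/2 rad), then the opening in per cent of the stroke, from 0 (shut) to 100 (fully open). In form: [[x, y, z, rx, ry, rz, gripper], ...]. A call has exactly 8 rows; each row shifts and turns the commanded pose from where the row before left it, along the tool's axes as they then stand; what a row does not reach is not made up. A row lasts 1/10 s, in which the tool goes at most 50 mm and 8.59 degrees, less where a joint would pass 70% of its speed; a pose out of reach is approached as far as the arm can. A call with a number of a shift or a turn outside -1 to 1 is refused whole. A call with a gripper value outside its range is refused whole. The fingers move at their own pace and stop on an object; the grip force is fixed at half the most. Time passes only in rows, so rows that do not move let the fingers close, or fill a call up. It gives the time, the measured TCP pose, the force, the opening and the grip force at its end, in the units of the state.
- bot.get_state(): the state, without advancing time (a new reading comes with each control period).
- optics.read_camera(name): name is "scene" or "side" or "wrist"; returns a dict with "image" (480x640x3 uint8, red, green, blue), "range_z" (480x640 float32, m along the optical axis (not along the pixel's ray), 0 where there is no reading), "camera_matrix" (3x3 intrinsics, pixels), "R" (3x3) and "t" (3): a world point X has camera coordinates R X + t. Camera axes: x right, y down, z forward; pixel columns grow to the right and rows downward; lengths in m; the calibration is good to about 2 mm. The wrist camera is an equidistant fisheye: a pixel r from the principal point sees the ray r / f radians off the axis. A picture is of the moment at which its call begins.
- bot.close_job(): hands the job in; it is judged then, once.
The state is a dict: "t": time; "joints": joint angles; "dq": joint speeds; "joint_efforts": joint torques, N m; "tool_pos": TCP position; "tool_rot": TCP orientation; "ft_force": force on the tool from outside, world axes, zero at the start; "wrist_torque": the same for the moment, N m; "finger_gap": finger opening in m; "grip_force": force on a finger pad.
Only numpy, scipy, OpenCV 4.12 (cv2) and the standard library are available. Lean on these libraries where they do the work, as an engineer would, in place of code of your own. Each camera call takes 0.05 s, during which the arm holds its last target. There are 200 camera calls.

## Working session

There is one attempt and no reset: what is moved stays moved. The work goes in short steps, Python scripts to look and compute and a tool call to move; the robot and the scene stay as the last step left them, time stands still between calls to the robot, and variables do not carry over. Pictures are saved under pics/ and viewed, at most 14 in all, crops included, and the job is handed in when it is done.

Besides the shell and the picture viewer there is one more tool, called after "Call:" as a command line: name --pt "numbers of a row" for each row, then --argument value for the rest. step_arm: Moves the arm, as the interface text tells. Shifts and turns lie within -1 to 1; 1 stands for 0.25 m of shift or pi/2 rad of turn. Its arguments: {"type":"object","properties":{"deltas":{"type":"array"}},"required":["deltas"]}

```bash
mkdir -p pics; python3 - <<'E'
from workcell import bot,optics
import cv2,numpy as np,pickle
s=bot.get_state();print({k:np.round(v,3).tolist() for k,v in s.items()})
for n in["scene","side","wrist"]:
    c=optics.read_camera(n);pickle.dump(c,open(f"{n}0.pkl","wb"));cv2.imwrite(f"pics/{n}0.png",c["image"][:,:,::-1]);print(n,c["camera_matrix"].tolist(),np.round(c["R"],3).tolist(),c["t"])
E
```

```text
{'t': 0.0, 'joints': [-71.832, 34.383, -0.143, 91.682, 0.103, 54.023, -4.574], 'dq': [-0.002, 0.021, -0.025, 0.045, 0.031, 0.0, 0.029], 'joint_efforts': [0.001, -77.645, 1.565, -25.8, 0.012, 0.009, 0.0], 'tool_pos': [0.278, 0.669, 0.23], 'tool_rot': [[-0.923, 0.384, -0.0], [0.384, 0.923, -0.001], [-0.0, -0.002, -1.0]], 'ft_force': [-0.154, 0.689, 0.747], 'wrist_torque': [-0.021, -0.032, -0.044], 'grip_force': 0.0, 'finger_gap': 0.085}
scene [[545.5653964878464, 0.0, 326.5364773256], [0.0, 545.5653964878464, 233.58218114552818], [0.0, 0.0, 1.0]] [[0.648, 0.762, 0.021], [0.468, -0.376, -0.8], [-0.601, 0.528, -0.6]] [-0.30454749 -0.2115045   1.58653661]
side [[575.9490426439831, 0.0, 318.9013041838566], [0.0, 575.9490426439831, 239.55406444213037], [0.0, 0.0, 1.0]] [[0.83, -0.557, 0.007], [-0.397, -0.6, -0.694], [0.391, 0.574, -0.72]] [-0.49132352  0.25982747  1.17842888]
wrist [[371.64829954431775, 0.0, 322.6837586994673], [0.0, 371.64829954431775, 236.2599684833379], [0.0, 0.0, 1.0]] [[0.383, 0.924, -0.003], [0.887, -0.367, 0.28], [0.258, -0.11, -0.96]] [-0.724142   -0.03508592  0.37975915]
```

View pics/scene0.png

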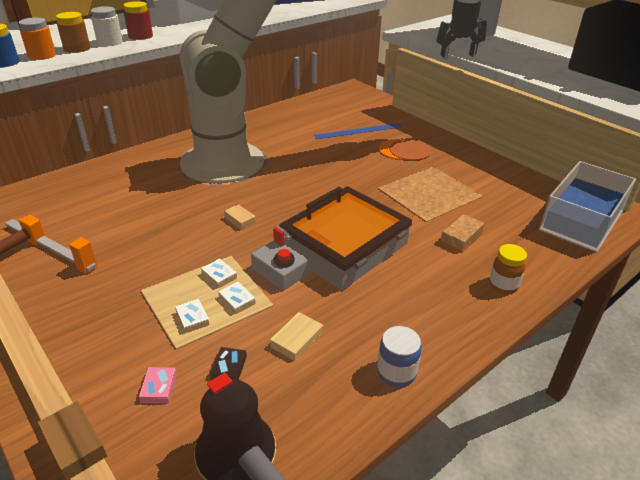

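View pics/side0.png

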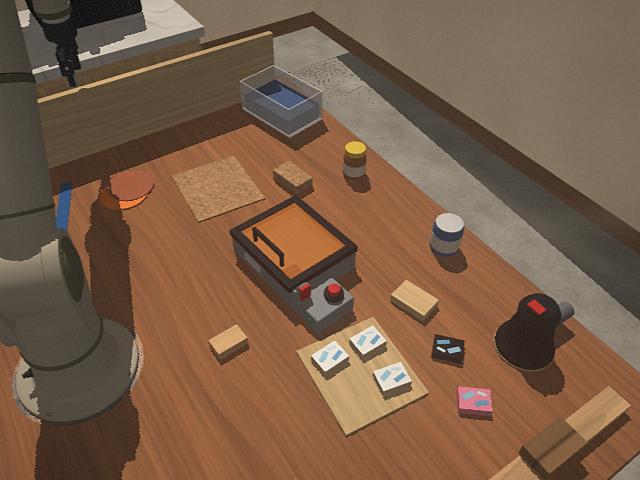

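Candidates in the scene view: fresh white panels are at (219,272), (237,297) and (192,315) on the plywood. Look-alikes are pink (158,385) and black (229,362). The bare wooden block at (239,217) is unclear, and the offcut is at (297,335). The red button is at (284,257), with the red latch at (279,235).

```bash
cat > h.py <<'E'
import numpy as np,cv2,pickle
from workcell import bot,optics
def cloud(c):
    z=c["range_z"].astype(float);K=c["camera_matrix"];v,u=np.mgrid[:480,:640]
    P=np.stack([(u-K[0,2])/K[0,0]*z,(v-K[1,2])/K[1,1]*z,z],-1)
    W=(P-c["t"])@c["R"];W[z==0]=np.nan;return W
def rect(P):
    r=cv2.minAreaRect((P[:,:2]*1000).astype(np.float32));return np.round(r[0],1),np.round(r[1],1),round(r[2],1)
E
python3 - <<'E'
from h import *
for n in["scene","side"]:
    c=pickle.load(open(n+"0.pkl","rb"));W=cloud(c);im=c["image"].astype(int)
    hsv=cv2.cvtColor(c["image"],cv2.COLOR_RGB2HSV)
    reg=(W[...,0]>.2)&(W[...,0]<1.1)&(abs(W[...,1])<.7)
    print(n)
    for nm,lo,hi in[("top18",.0145,.0195),("top24",.0205,.028),("h33",.029,.037),("lid",.066,.078),("red",0.03,.1),("pod",.042,.049),("handle",.1,.12)]:
        m=reg&(W[...,2]>lo)&(W[...,2]<hi)
        if nm=="red":m&=((hsv[...,0]<6)|(hsv[...,0]>174))&(hsv[...,1]>150)&(hsv[...,2]>120)
        k,l,st,ce=cv2.connectedComponentsWithStats(m.astype(np.uint8))
        for i in range(1,k):
            if st[i,4]>60:
                P=W[l==i];print(nm,np.round(ce[i]),st[i,4],rect(P),"z",np.round(np.median(P[:,2])*1000,1), im[l==i].mean(0).round())
    # mat and board by colour
i=pickle.load(open("scene0.pkl","rb"))["image"][190:340,130:330];j=pickle.load(open("side0.pkl","rb"))["image"][290:440,200:400]
cv2.imwrite("pics/crop.png",np.hstack([cv2.resize(a,(400,300),interpolation=2) for a in(i,j)])[:,:,::-1])
E
```

```text
scene
top18 [571. 235.] 108 (array([844.9, 443.2]), array([135.2,  11.3]), 12.3) z 17.3 [91. 88. 90.]
top18 [462. 240.] 62 (array([700.8, 244.1]), array([105.8,  43.7]), 72.9) z 17.0 [114.  81.  49.]
top18 [300. 274.] 69 (array([ 555.4, -147. ]), array([14.7, 92.6]), 5.8) z 17.4 [91. 82. 75.]
top18 [339. 277.] 84 (array([610.6, -85. ]), array([89. , 48.8]), 46.2) z 17.0 [86. 75. 68.]
top18 [239. 305.] 61 (array([ 546.7, -297.9]), array([60.8, 30.5]), 49.6) z 17.3 [138. 109.  76.]
top18 [284. 348.] 63 (array([ 692.5, -294.3]), array([59.4, 12.3]), 23.1) z 16.7 [143. 112.  71.]
top18 [228. 362.] 675 (array([ 656.1, -390.5]), array([49. , 63.9]), 40.7) z 17.4 [89. 86. 84.]
top18 [157. 382.] 786 (array([ 616.9, -507.7]), array([49.5, 65.4]), 50.3) z 17.5 [219. 146. 166.]
top18 [269. 441.] 106 (array([ 824.4, -423. ]), array([13.3, 69.3]), 61.8) z 16.8 [54. 42. 37.]
top18 [215. 468.] 279 (array([ 808.4, -510.1]), array([107.2,  38.1]), 9.8) z 17.1 [35. 26. 23.]
top24 [506. 149.] 297 (array([473.1, 679.1]), array([ 16.8, 442. ]), 89.7) z 24.2 [100.  80.  52.]
top24 [239. 213.] 227 (array([
[... 7905 characters left out ...]
), 0.8) z 45.0 [90. 75. 55.]
pod [ 86. 141.] 87 (array([252.7, 680. ]), array([ 14.2, 102.1]), 89.5) z 45.7 [89. 74. 54.]
pod [321. 297.] 1128 (array([ 528.8, -147.6]), array([112.5, 185.6]), 89.5) z 44.7 [114. 108. 102.]
pod [525. 347.] 87 (array([ 772.4, -492.5]), array([22.6, 75.9]), 43.3) z 45.1 [46. 34. 28.]
pod [534. 462.] 73 (array([ 599.2, -659.1]), array([ 9.4, 59.6]), 6.0) z 45.4 [68. 50. 35.]
handle [165.  94.] 1352 (array([537.9, 680.4]), array([ 24. , 675.6]), 89.6) z 109.9 [89. 74. 54.]
handle [268. 242.] 223 (array([452.9,   0.5]), array([ 12.8, 111. ]), 6.4) z 110.1 [63. 47. 37.]
handle [532. 325.] 233 (array([ 774.8, -479.4]), array([34.7, 78.8]), 26.5) z 111.3 [47. 37. 31.]
```

View pics/crop.png

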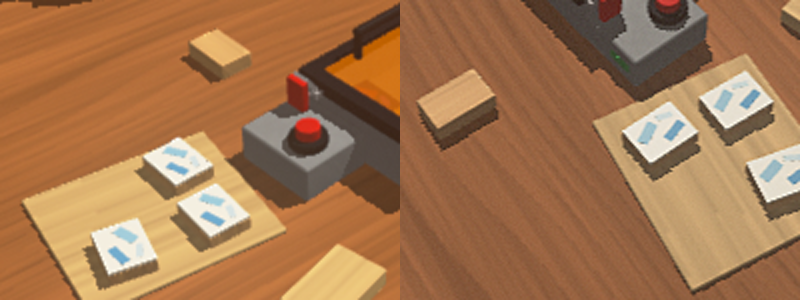

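```bash
cat >> h.py <<'E'
def px(c,u,v,z):
    K=c["camera_matrix"];d=c["R"].T@np.array([(u-K[0,2])/K[0,0],(v-K[1,2])/K[1,1],1]);o=-c["R"].T@c["t"]
    return (o+d*(z-o[2])/d[2])[:2]
def go(p,yaw=None):
    """units from measured pose to world p; yaw = desired tool-x heading (deg), turn first"""
    s=bot.get_state();R=np.array(s["tool_rot"]);h=np.degrees(np.arctan2(R[1,0],R[0,0]))
    if yaw is not None:
        r=(yaw-h+180)%360-180;print("rz units",round(-r/90,3));h=yaw
    a=np.radians(h);d=np.array(p)-s["tool_pos"];
    print("t",round(s["t"],1),"pos",np.round(s["tool_pos"],4),"head",round(h,1),"shift units",np.round(np.array([d[0]*np.cos(a)+d[1]*np.sin(a),d[0]*np.sin(a)-d[1]*np.cos(a),-d[2]])/.25,4))
E
python3 - <<'E'
from h import *
S=pickle.load(open("scene0.pkl","rb"));D=pickle.load(open("side0.pkl","rb"))
for c,q in((S,[(378,190),(430,170),(481,195),(430,218)]),(D,[(173,182),(234,157),(265,198),(203,220)])):
    P=np.array([px(c,*a,.004) for a in q]);print("mat",P.round(3).tolist(),P.mean(0).round(3))
    W=cloud(c);hsv=cv2.cvtColor(c["image"],cv2.COLOR_RGB2HSV)
    m=(abs(W[...,2]-.0715)<.004)&(W[...,0]>.4)&(W[...,0]<.65)&(W[...,1]>-.125)&(W[...,1]<.14)
    P=W[m];print("lid",rect(P))
go([.5215,-.1635,.2],186.1)
E
```

```text
mat [[0.401, 0.24], [0.418, 0.433], [0.592, 0.439], [0.577, 0.25]] [0.497 0.341]
lid (array([526.6,   3.5]), array([202.4, 243.6]), 6.3)
mat [[0.398, 0.428], [0.589, 0.434], [0.575, 0.232], [0.4, 0.247]] [0.49  0.335]
lid (array([522.9,   6.2]), array([204. , 243.3]), 6.0)
rz units -0.318
t 0.1 pos [0.278  0.6692 0.2306] head 186.1 shift units [-0.6145 -3.4154  0.1224]
```

Call:
step_arm --pt "0 0 0 0 0 -0.0795 0" --pt "0 0 0 0 0 -0.0795 0" --pt "0 0 0 0 0 -0.0795 0" --pt "0 0 0 0 0 -0.0795 0" --pt "-0.03 -0.17 0 0 0 0 0" --pt "-0.03 -0.17 0 0 0 0 0" --pt "-0.03 -0.17 0 0 0 0 0" --pt "-0.03 -0.17 0 0 0 0 0"

```text
t: 0.95
tool_pos: [0.3262, 0.5018, 0.231]
tool_rot: [[-0.994, -0.106, -0.0], [-0.106, 0.994, -0.001], [0.0, -0.001, -1.0]]
ft_force: [0.8, 0.7, 0.4]
finger_gap: 0.0001
grip_force: 0.0
```

Call:
step_arm --pt "-0.03 -0.17 0 0 0 0 0" --pt "-0.03 -0.17 0 0 0 0 0" --pt "-0.03 -0.17 0 0 0 0 0" --pt "-0.03 -0.17 0 0 0 0 0" --pt "-0.03 -0.17 0 0 0 0 0" --pt "-0.03 -0.17 0 0 0 0 0" --pt "-0.03 -0.17 0 0 0 0 0" --pt "-0.03 -0.17 0 0 0 0 0"

```text
t: 1.75
tool_pos: [0.4217, 0.1701, 0.2314]
tool_rot: [[-0.994, -0.106, 0.0], [-0.106, 0.994, 0.0], [-0.0, -0.0, -1.0]]
ft_force: [0.6, -0.3, 0.8]
finger_gap: -0.0001
grip_force: 0.0
```

Call:
step_arm --pt "-0.03 -0.17 0.03 0 0 0 0" --pt "-0.03 -0.17 0.03 0 0 0 0" --pt "-0.03 -0.17 0.06 0 0 0 0" --pt "-0.03 -0.17 0.06 0 0 0 0" --pt "-0.03 -0.17 0.06 0 0 0 0" --pt "-0.03 -0.17 0.06 0 0 0 0" --pt "-0.03 -0.17 0.06 0 0 0 0" --pt "-0.03 -0.17 0 0 0 0 0"

```text
t: 2.55
tool_pos: [0.5164, -0.1614, 0.1394]
tool_rot: [[-0.994, -0.106, -0.003], [-0.106, 0.994, 0.001], [0.003, 0.001, -1.0]]
ft_force: [0.1, 0.7, 0.6]
finger_gap: 0.0003
grip_force: 0.0
```

```bash
python3 -c "
from h import *
go([.5215,-.1635,.06],186.1)"
```

```text
rz units -0.0
t 2.5 pos [ 0.5164 -0.1614  0.1394] head 186.1 shift units [-0.0195 -0.0104  0.3176]
```

Call:
step_arm --pt "-0.01 -0.005 0.09 0 0 0 0" --pt "-0.01 -0.005 0.09 0 0 0 0" --pt "0 0 0.07 0 0 0 0" --pt "0 0 0.02 0 0 0 0" --pt "0 0 0.02 0 0 0 0" --pt "0 0 0.02 0 0 0 0" --pt "0 0 0.008 0 0 0 0" --pt "0 0 0 0 0 0 0"

```text
t: 3.35
tool_pos: [0.522, -0.1618, 0.0622]
tool_rot: [[-0.994, -0.106, -0.0], [-0.106, 0.994, -0.0], [0.0, -0.0, -1.0]]
ft_force: [-3.5, 0.5, 5.3]
finger_gap: 0.0001
grip_force: 2.7
```

Call:
step_arm --pt "0 0 0.004 0 0 0 0" --pt "0 0 0 0 0 0 0" --pt "0 0 0 0 0 0 0" --pt "0 0 -0.06 0 0 0 0" --pt "0 0 -0.14 0 0 0 0" --pt "0 0 -0.16 0 0 0 0" --pt "0 0 -0.16 0 0 0 0" --pt "0 0 -0.16 0 0 0 0"

```text
t: 4.15
tool_pos: [0.5226, -0.1618, 0.2331]
tool_rot: [[-0.994, -0.106, 0.002], [-0.106, 0.994, -0.0], [-0.002, -0.0, -1.0]]
ft_force: [0.5, 0.1, -0.8]
finger_gap: -0.0001
grip_force: 0.0
```

```bash
python3 - <<'E'
from h import *
for n in["scene","side"]:
    c=optics.read_camera(n);pickle.dump(c,open(f"{n}1.pkl","wb"))
    cv2.imwrite(f"pics/{n}1.png",c["image"][:,:,::-1])
E
```

```text
(no output)
```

View pics/side1.png

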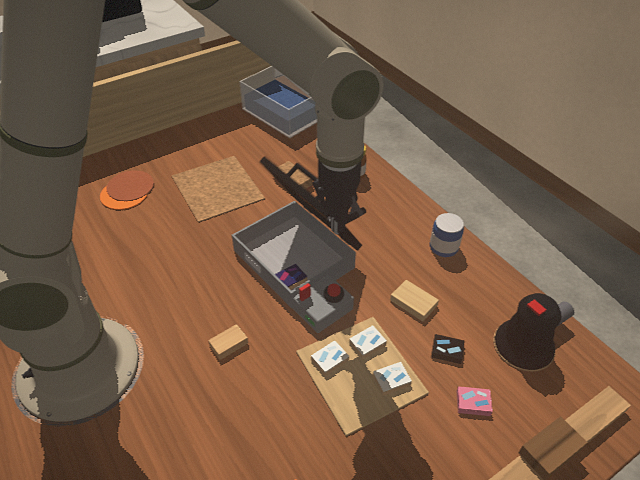

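Call:
step_arm --pt "0.015 0.11 -0.04 0 0 0 100" --pt "0.015 0.11 -0.04 0 0 0 100" --pt "0.015 0.11 -0.04 0 0 0 100" --pt "0.015 0.11 -0.04 0 0 0 100" --pt "0 0.11 -0.03 0 0 0 100" --pt "0 0.11 0 0 0 0 100" --pt "0 0 0 0 0 0 100" --pt "0 0 0 0 0 0 100"

```text
t: 5.05
tool_pos: [0.4901, 0.001, 0.2783]
tool_rot: [[-0.994, -0.107, 0.001], [-0.107, 0.994, -0.0], [-0.001, -0.0, -1.0]]
ft_force: [-0.5, -0.4, 0.3]
finger_gap: 0.0855
grip_force: 0.0
```

```bash
cat >> h.py <<'E'
def wcloud(c):
    """wrist fisheye to world"""
    z=c["range_z"].astype(float);K=c["camera_matrix"];v,u=np.mgrid[:480,:640]
    a=(u-K[0,2])/K[0,0];b=(v-K[1,2])/K[1,1];t=np.hypot(a,b)+1e-9;k=np.tan(np.minimum(t,1.5))/t
    W=(np.stack([a*k*z,b*k*z,z],-1)-c["t"])@c["R"];W[(z==0)|(t>1.4)]=np.nan;return W
def grid(c,W,lo,hi,res=.001,zmax=9):
    """top-down colour map of x,y range; row=x, col=y"""
    m=np.isfinite(W[...,0])&(W[...,0]>lo[0])&(W[...,0]<hi[0])&(W[...,1]>lo[1])&(W[...,1]<hi[1])&(W[...,2]<zmax)
    return m
def violet(c):
    h=cv2.cvtColor(c["image"],cv2.COLOR_RGB2HSV);return (h[...,0]>115)&(h[...,0]<178)&(h[...,1]>70)
def blobs(m,W,name,minpx=80):
    m=cv2.morphologyEx(m.astype(np.uint8),cv2.MORPH_CLOSE,np.ones((5,5)));k,l,st,ce=cv2.connectedComponentsWithStats(m)
    for i in range(1,k):
        if st[i,4]>minpx:
            P=W[l==i];P=P[np.isfinite(P[:,0])];zt=np.median(P[:,2]);P=P[abs(P[:,2]-zt)<.005];print(name,np.round(ce[i]),st[i,4],*rect(P),"z",round(zt*1000,1))
E
python3 - <<'E'
from h import *
c=optics.read_camera("wrist");pickle.dump(c,open("wrist1.pkl","wb"));W=wcloud(c);cv2.imwrite("pics/wrist1.png",c["image"][:,:,::-1])
blobs(violet(c)&(W[...,2]<.05),W,"cured")
h=cv2.cvtColor(c["image"],cv2.COLOR_RGB2HSV)
blobs((h[...,1]<60)&(h[...,2]>150)&(abs(W[...,2]-.024)<.006),W,"fresh")
m=(abs(W[...,2]-.055)<.004)&(W[...,0]<.66)&(W[...,0]>.4)&(abs(W[...,1])<.14)
blobs(m,W,"rim")
go([.49,0,.28],186.1)
E
```

```text
cured [279. 181.] 2231 [477.9 -47.7] [61.5 47.9] 1.5 z 23.3
cured [  5. 249.] 422 [ 620.  -486.8] [30.1 69.9] 78.5 z 12.4
fresh [ 98. 151.] 359 [ 454.4 -273.3] [48.7 22.3] 88.1 z 23.4
fresh [ 39. 189.] 985 [ 508.4 -381.4] [50.  62.4] 77.7 z 23.3
fresh [ 92. 202.] 1251 [ 520.4 -286.6] [50.2 62.2] 89.7 z 23.2
rim [327. 241.] 4707 [525.8  10.1] [197.5 231.3] 6.1 z 54.0
rz units -0.0
t 5.1 pos [4.901e-01 2.000e-04 2.782e-01] head 186.1 shift units [ 0.0005 -0.0006 -0.0071]
```

View pics/wrist1.png

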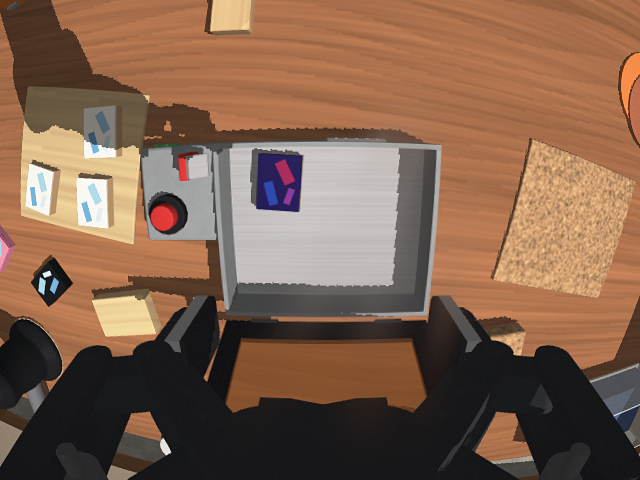

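Call:
step_arm --pt "0 0 0 0 0 0.051 73" --pt "0.053 -0.191 0 0 0 0 73" --pt "0 0 0.16 0 0 0 73" --pt "0 0 0.18 0 0 0 73" --pt "0 0 0.18 0 0 0 73" --pt "0 0 0.18 0 0 0 73" --pt "0 0 0.04 0 0 0 73" --pt "0 0 0 0 0 0 73"

```text
t: 5.9
tool_pos: [0.4772, -0.0482, 0.0922]
tool_rot: [[-1.0, -0.025, -0.004], [-0.025, 1.0, -0.0], [0.004, -0.0, -1.0]]
ft_force: [-0.2, -0.4, 0.5]
finger_gap: 0.0623
grip_force: 0.0
```

```bash
python3 - <<'E'
from h import *
go([.4779,-.0477,.007],181.5)
c=optics.read_camera("wrist");W=wcloud(c);cv2.imwrite("pics/wrist2.png",c["image"][:,:,::-1])
blobs(violet(c)&(W[...,2]<.05)&(W[...,0]<.6),W,"cured")
E
```

```text
rz units -0.001
t 5.9 pos [ 0.4772 -0.0482  0.0922] head 181.5 shift units [-0.0029  0.0021  0.3409]
cured [324. 253.] 7123 [478.8 -47.3] [62.2 47.8] 1.6 z 23.2
```

View pics/wrist2.png

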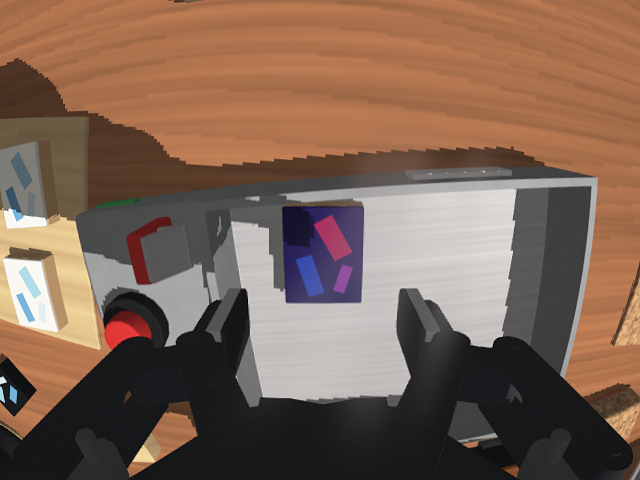

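Call:
step_arm --pt "-0.004 0.003 0.09 0 0 0 73" --pt "0 0 0.09 0 0 0 73" --pt "0 0 0.08 0 0 0 73" --pt "0 0 0.04 0 0 0 73" --pt "0 0 0.03 0 0 0 73" --pt "0 0 0.01 0 0 0 73" --pt "0 0 0 0 0 0 73" --pt "0 0 0 0 0 0 20"

```text
t: 6.75
tool_pos: [0.4793, -0.0468, 0.009]
tool_rot: [[-1.0, -0.025, 0.001], [-0.025, 1.0, -0.0], [-0.001, -0.0, -1.0]]
ft_force: [0.8, -0.4, 1.0]
finger_gap: 0.0494
grip_force: 0.0
```

Call:
step_arm --pt "0 0 0 0 0 0 20" --pt "0 0 0 0 0 0 20" --pt "0 0 0 0 0 0 20" --pt "0 0 -0.04 0 0 0 20" --pt "0 0 -0.1 0 0 0 20" --pt "0 0 -0.16 0 0 0 20" --pt "0 0 -0.16 0 0 0 20" --pt "0 0 -0.1 0 0 0 20"

```text
t: 7.55
tool_pos: [0.4792, -0.0468, 0.1517]
tool_rot: [[-1.0, -0.025, 0.003], [-0.025, 1.0, -0.0], [-0.003, -0.0, -1.0]]
ft_force: [0.9, -0.8, -1.6]
finger_gap: 0.0466
grip_force: 62.1
```

```bash
python3 - <<'E'
from h import *
go([.48,.33,.10],181.5)
E
```

```text
rz units -0.0
t 7.5 pos [ 0.4792 -0.0468  0.1517] head 181.5 shift units [-0.0428  1.5066  0.2069]
```

Call:
step_arm --pt "-0.008 0.14 0 0 0 0 20" --pt "-0.008 0.16 0 0 0 0 20" --pt "-0.008 0.16 0 0 0 0 20" --pt "-0.008 0.16 0 0 0 0 20" --pt "-0.008 0.16 0 0 0 0 20" --pt "-0.008 0.16 0 0 0 0 20" --pt "-0.008 0.16 0 0 0 0 20" --pt "-0.008 0.16 0 0 0 0 20"

```text
t: 8.35
tool_pos: [0.4865, 0.2701, 0.1493]
tool_rot: [[-1.0, -0.026, 0.0], [-0.026, 1.0, 0.0], [-0.0, 0.0, -1.0]]
ft_force: [0.1, -0.1, -0.5]
finger_gap: 0.0463
grip_force: 62.2
```

Call:
step_arm --pt "-0.008 0.15 0 0 0 0 20" --pt "-0.008 0.12 0 0 0 0 20" --pt "0 0 0.14 0 0 0 20" --pt "0 0 0.14 0 0 0 20" --pt "0 0 0.14 0 0 0 20" --pt "0 0 0.1 0 0 0 20" --pt "0 0 0.02 0 0 0 20" --pt "0 0 0 0 0 0 20"

```text
t: 9.15
tool_pos: [0.4888, 0.336, 0.0134]
tool_rot: [[-1.0, -0.026, -0.001], [-0.026, 1.0, -0.001], [0.001, -0.001, -1.0]]
ft_force: [-0.4, -0.1, -0.1]
finger_gap: 0.046
grip_force: 62.2
```

Call:
step_arm --pt "0 0 0.008 0 0 0 20" --pt "0 0 0.008 0 0 0 20" --pt "0 0 0.006 0 0 0 20" --pt "0 0 0 0 0 0 20" --pt "0 0 0 0 0 0 20" --pt "0 0 0 0 0 0 20" --pt "0 0 0 0 0 0 20" --pt "0 0 0 0 0 0 20"

```text
t: 9.95
tool_pos: [0.4891, 0.3362, 0.0078]
tool_rot: [[-1.0, -0.026, 0.0], [-0.026, 1.0, -0.0], [-0.0, -0.0, -1.0]]
ft_force: [0.7, 0.3, -0.5]
finger_gap: 0.0461
grip_force: 62.2
```

Call:
step_arm --pt "0 0 0.005 0 0 0 20" --pt "0 0 0 0 0 0 20" --pt "0 0 0 0 0 0 75" --pt "0 0 0 0 0 0 75" --pt "0 0 0 0 0 0 75" --pt "0 0 -0.1 0 0 0 75" --pt "0 0 -0.18 0 0 0 75" --pt "0 0 -0.18 0 0 0 75"

```text
t: 10.75
tool_pos: [0.4886, 0.3358, 0.122]
tool_rot: [[-1.0, -0.026, -0.002], [-0.026, 1.0, -0.001], [0.002, -0.001, -1.0]]
ft_force: [0.7, 0.2, 0.2]
finger_gap: 0.064
grip_force: 0.0
```

Call:
step_arm --pt "0 -0.16 -0.16 0 0 0 75" --pt "0 -0.17 -0.1 0 0 0 75" --pt "0 -0.17 0 0 0 0 75" --pt "0 -0.17 0 0 0 0 75" --pt "0 -0.17 0 0 0 0 75" --pt "0 -0.17 0 0 0 0 75" --pt "0 -0.17 0 0 0 0 75" --pt "0 -0.17 0 0 0 0 75"

```text
t: 11.55
tool_pos: [0.4974, 0.0018, 0.1819]
tool_rot: [[-1.0, -0.026, 0.0], [-0.026, 1.0, -0.0], [-0.0, -0.0, -1.0]]
ft_force: [0.2, 0.3, 1.3]
finger_gap: 0.0644
grip_force: 0.0
```

Call:
step_arm --pt "0 -0.17 0 0 0 0 75" --pt "0 -0.17 0 0 0 0 75" --pt "0 -0.17 0 0 0 0 75" --pt "0 -0.17 0 0 0 0 75" --pt "0 -0.16 0 0 0 0 75" --pt "0 -0.16 0 0 0 0 75" --pt "0 -0.1 0 0 0 0 75" --pt "0 0 0 0 0 0 75"

```text
t: 12.35
tool_pos: [0.5039, -0.2759, 0.1816]
tool_rot: [[-1.0, -0.02, -0.0], [-0.02, 1.0, -0.002], [0.0, -0.002, -1.0]]
ft_force: [0.7, 0.7, 0.2]
finger_gap: 0.0642
grip_force: 0.0
```

```bash
cat > f.py <<'E'
from h import *
import sys
def fresh(c):
    W=wcloud(c);h=cv2.cvtColor(c["image"],cv2.COLOR_RGB2HSV)
    blobs(np.isfinite(W[...,0])&(W[...,2]>.012)&(W[...,2]<.03)&(h[...,1]<110)&(h[...,2]>80)&~((W[...,0]>.55)&(W[...,1]>-.25)),W,"fresh")
if __name__=="__main__":
    c=optics.read_camera("wrist");fresh(c);s=bot.get_state()
    if len(sys.argv)>1:cv2.imwrite(sys.argv[1],c["image"][:,:,::-1])
    print(round(s["t"],1),np.round(s["tool_pos"],4))
E
python3 f.py pics/wrist3.png
```

```text
fresh [486.   9.] 98 [ 309.2 -135.4] [13.2 13.9] 10.4 z 20.5
fresh [514.  10.] 337 [ 304.9 -112. ] [18.2 26.8] 4.8 z 21.2
fresh [330.  78.] 4216 [ 387.7 -272.2] [61.8 48.8] 2.7 z 23.4
fresh [412. 165.] 111 [ 458.3 -202.2] [ 7.3 23.5] 73.6 z 19.5
fresh [ 22. 302.] 2543 [ 625.6 -649.1] [ 49.6 354.7] 86.2 z 23.0
fresh [203. 220.] 3541 [ 508.8 -381.4] [48.6 63. ] 78.0 z 23.2
fresh [310. 235.] 3922 [ 520.5 -286.4] [62.3 48.5] 0.1 z 23.2
fresh [107. 313.] 1738 [ 613.3 -506.2] [47.9 63.3] 50.0 z 17.1
fresh [322. 380.] 2029 [ 677.  -271.3] [53.9 54.5] 12.7 z 20.7
12.4 [ 0.5041 -0.2733  0.1815]
```

View pics/wrist3.png

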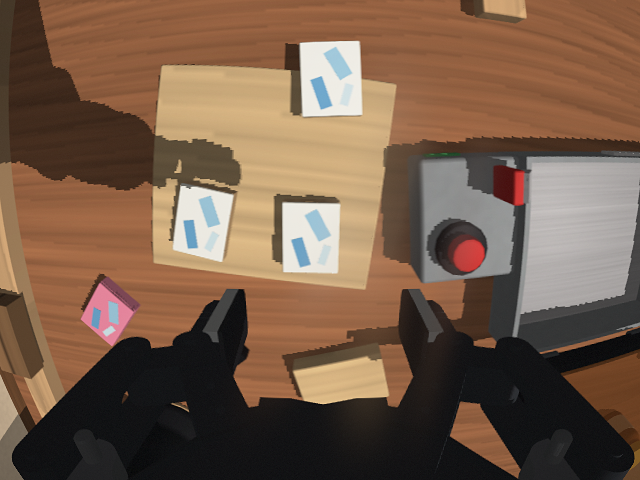

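Call:
step_arm --pt "-0.066 -0.053 0 0 0 0.012 75" --pt "0 0 0.14 0 0 0 75" --pt "0 0 0.18 0 0 0 75" --pt "0 0 0.18 0 0 0 75" --pt "0 0 0.12 0 0 0 75" --pt "0 0 0.05 0 0 0 75" --pt "0 0 0.02 0 0 0 75" --pt "0 0 0 0 0 0 75"

```text
t: 13.2
tool_pos: [0.522, -0.2838, 0.0098]
tool_rot: [[-1.0, -0.007, 0.0], [-0.007, 1.0, 0.0], [-0.0, 0.0, -1.0]]
ft_force: [-1.4, 0.7, -0.4]
finger_gap: 0.0641
grip_force: 0.0
```

Call:
step_arm --pt "0 0 0 0 0 0 20" --pt "0 0 0 0 0 0 20" --pt "0 0 0 0 0 0 20" --pt "0 0 0 0 0 0 20" --pt "0 0 -0.06 0 0 0 20" --pt "0 0 -0.16 0 0 0 20" --pt "0 0 -0.18 0 0 0 20" --pt "0 0 -0.18 0 0 0 20"

```text
t: 14.0
tool_pos: [0.5212, -0.2843, 0.1576]
tool_rot: [[-1.0, -0.007, 0.001], [-0.007, 1.0, -0.0], [-0.001, -0.0, -1.0]]
ft_force: [1.0, -0.2, 0.1]
finger_gap: 0.0459
grip_force: 61.7
```

```bash
python3 - <<'E'
from h import *
print(bot.get_state()["finger_gap"]);go([.5638,.013,.009],186.1)
E
```

```text
0.04593117089613422
rz units -0.064
t 14.0 pos [ 0.5212 -0.2843  0.1576] head 186.1 shift units [-0.2956  1.1643  0.5943]
```

Call:
step_arm --pt "0 0 0 0 0 -0.064 20" --pt "-0.04 0.16 0 0 0 0 20" --pt "-0.04 0.16 0 0 0 0 20" --pt "-0.04 0.16 0 0 0 0 20" --pt "-0.04 0.16 0 0 0 0 20" --pt "-0.04 0.16 0 0 0 0 20" --pt "-0.04 0.16 0 0 0 0 20" --pt "-0.04 0.16 0 0 0 0 20"

```text
t: 14.8
tool_pos: [0.5613, 0.0031, 0.1562]
tool_rot: [[-0.994, -0.107, 0.002], [-0.107, 0.994, 0.0], [-0.002, -0.0, -1.0]]
ft_force: [-0.0, 0.3, -0.8]
finger_gap: 0.0461
grip_force: 61.8
```

Call:
step_arm --pt "-0.015 0.044 0 0 0 0 20" --pt "0 0 0.1 0 0 0 20" --pt "0 0 0.14 0 0 0 20" --pt "0 0 0.14 0 0 0 20" --pt "0 0 0.12 0 0 0 20" --pt "0 0 0.06 0 0 0 20" --pt "0 0 0 0 0 0 20" --pt "0 0 0 0 0 0 20"

```text
t: 15.6
tool_pos: [0.5642, 0.0127, 0.0155]
tool_rot: [[-0.994, -0.107, 0.001], [-0.107, 0.994, -0.0], [-0.001, -0.0, -1.0]]
ft_force: [-0.4, 0.2, 0.2]
finger_gap: 0.0463
grip_force: 61.8
```

```bash
python3 - <<'E'
from h import *
print(bot.get_state()["finger_gap"]);go([.5638,.013,.009],186.1)
E
```

```text
0.04631950975104387
rz units 0.0
t 15.6 pos [0.5642 0.0127 0.0155] head 186.1 shift units [0.0014 0.0015 0.026 ]
```

Call:
step_arm --pt "0 0 0.016 0 0 0 20" --pt "0 0 0.01 0 0 0 20" --pt "0 0 0 0 0 0 20" --pt "0 0 0 0 0 0 72" --pt "0 0 0 0 0 0 72" --pt "0 0 0 0 0 0 72" --pt "0 0 -0.06 0 0 0 72" --pt "0 0 -0.14 0 0 0 72"

```text
t: 16.4
tool_pos: [0.5622, 0.013, 0.057]
tool_rot: [[-0.994, -0.107, -0.005], [-0.107, 0.994, -0.0], [0.005, 0.0, -1.0]]
ft_force: [-0.1, -0.9, 0.6]
finger_gap: 0.0617
grip_force: 0.0
```

Call:
step_arm --pt "0 0 -0.18 0 0 0 72" --pt "0 0 -0.18 0 0 0 72" --pt "0.03 -0.13 -0.08 0 0 0 72" --pt "0.043 -0.17 0 0 0 0 72" --pt "0.043 -0.17 0 0 0 0 72" --pt "0.043 -0.17 0 0 0 0 72" --pt "0.043 -0.17 0 0 0 0 72" --pt "0.043 -0.17 0 0 0 0 72"

```text
t: 17.2
tool_pos: [0.5284, -0.2389, 0.169]
tool_rot: [[-0.994, -0.107, 0.001], [-0.107, 0.994, -0.0], [-0.001, -0.0, -1.0]]
ft_force: [0.5, -0.4, -0.9]
finger_gap: 0.0615
grip_force: 0.0
```

Call:
step_arm --pt "0.043 -0.17 0 0 0 0 75" --pt "0.043 -0.17 0 0 0 0 75" --pt "0.043 -0.17 0 0 0 0 75" --pt "0.01 -0.05 0 0 0 0 75" --pt "0 0 0 0 0 0.07 75" --pt "0 0 0 0 0 0.07 75" --pt "0 0 0 0 0 0.067 75" --pt "0 0 0 0 0 0 75"

```text
t: 18.0
tool_pos: [0.5096, -0.3793, 0.1686]
tool_rot: [[-0.976, 0.217, 0.0], [0.217, 0.976, 0.0], [-0.0, 0.0, -1.0]]
ft_force: [0.9, 0.3, 0.4]
finger_gap: 0.0644
grip_force: 0.0
```

```bash
python3 f.py; python3 - <<'E'
from h import *
go([.5088,-.3814,.009],167.7)
E
```

```text
fresh [ 40. 200.] 11710 [ 396.8 -658.5] [ 52.8 402.6] 89.8 z 24.3
fresh [420.  49.] 4605 [ 387.4 -272.4] [63. 49.] 3.3 z 23.3
fresh [320. 220.] 4351 [ 509.2 -381.8] [48.2 62.5] 77.7 z 23.2
fresh [478. 336.] 267 [ 656.6 -256.3] [21.1 16.5] 11.0 z 20.4
fresh [245. 347.] 109 [ 620.1 -482.4] [ 4.8 41.3] 55.0 z 16.7
fresh [336. 364.] 448 [ 647.2 -396.2] [18.1 50.1] 54.5 z 17.2
fresh [361. 358.] 166 [ 651.3 -374.5] [12.2 27.5] 63.9 z 17.3
fresh [151. 450.] 646 [ 751.1 -654.4] [34.7 80.3] 39.0 z 23.7
18.1 [ 0.5096 -0.3794  0.1685]
rz units -0.0
t 18.1 pos [ 0.5096 -0.3794  0.1685] head 167.7 shift units [ 0.0016 -0.0086  0.638 ]
```

Call:
step_arm --pt "0 -0.009 0.1 0 0 0 75" --pt "0 0 0.17 0 0 0 75" --pt "0 0 0.17 0 0 0 75" --pt "0 0 0.12 0 0 0 75" --pt "0 0 0.06 0 0 0 75" --pt "0 0 0.018 0 0 0 75" --pt "0 0 0 0 0 0 75" --pt "0 0 0 0 0 0 20"

```text
t: 18.85
tool_pos: [0.5098, -0.3828, 0.01]
tool_rot: [[-0.976, 0.216, 0.002], [0.216, 0.976, -0.001], [-0.002, -0.001, -1.0]]
ft_force: [0.1, 0.1, 0.2]
finger_gap: 0.051
grip_force: 0.0
```

Call:
step_arm --pt "0 0 0 0 0 0 20" --pt "0 0 0 0 0 0 20" --pt "0 0 0 0 0 0 20" --pt "0 0 -0.06 0 0 0 20" --pt "0 0 -0.16 0 0 0 20" --pt "0 0 -0.18 0 0 -0.06 20" --pt "0 0 -0.18 0 0 -0.07 20" --pt "0 0 0 0 0 -0.0745 20"

```text
t: 19.65
tool_pos: [0.5116, -0.3843, 0.1614]
tool_rot: [[-0.994, -0.107, 0.009], [-0.108, 0.994, -0.007], [-0.008, -0.008, -1.0]]
ft_force: [0.8, -0.6, -0.6]
finger_gap: 0.0462
grip_force: 61.8
```

Call:
step_arm --pt "-0.005 0.12 0 0 0 0 20" --pt "-0.005 0.16 0 0 0 0 20" --pt "-0.005 0.16 0 0 0 0 20" --pt "-0.005 0.16 0 0 0 0 20" --pt "-0.005 0.16 0 0 0 0 20" --pt "-0.005 0.16 0 0 0 0 20" --pt "-0.005 0.16 0 0 0 0 20" --pt "-0.005 0.16 0 0 0 0 20"

```text
t: 20.45
tool_pos: [0.4869, -0.0715, 0.1549]
tool_rot: [[-0.995, -0.103, 0.002], [-0.103, 0.995, -0.0], [-0.002, -0.001, -1.0]]
ft_force: [0.6, 0.8, -0.3]
finger_gap: 0.0462
grip_force: 61.7
```

```bash
python3 - <<'E'
from h import *
print(bot.get_state()["finger_gap"]);go([.4759,.0539,.009],186.1)
E
```

```text
0.046207898488723934
rz units -0.002
t 20.4 pos [ 0.4869 -0.0715  0.1549] head 186.1 shift units [-0.0097  0.5036  0.5836]
```

Call:
step_arm --pt "-0.002 0.16 0 0 0 0 20" --pt "-0.002 0.16 0 0 0 0 20" --pt "-0.002 0.12 0 0 0 0 20" --pt "-0.002 0.054 0.06 0 0 0 20" --pt "0 0 0.15 0 0 0 20" --pt "0 0 0.16 0 0 0 20" --pt "0 0 0.13 0 0 0 20" --pt "0 0 0.06 0 0 0 20"

```text
t: 21.25
tool_pos: [0.4759, 0.0503, 0.0122]
tool_rot: [[-0.995, -0.104, -0.001], [-0.104, 0.995, -0.0], [0.001, -0.0, -1.0]]
ft_force: [-0.2, 0.9, -0.5]
finger_gap: 0.0465
grip_force: 61.8
```

```bash
python3 - <<'E'
from h import *
print(bot.get_state()["finger_gap"]);go([.4759,.0539,.009],186.1)
E
```

```text
0.04645574398480062
rz units -0.002
t 21.2 pos [0.4759 0.0503 0.0122] head 186.1 shift units [-0.0013  0.0144  0.0129]
```

Call:
step_arm --pt "0 0 0.008 0 0 0 20" --pt "0 0 0.006 0 0 0 20" --pt "0 0 0 0 0 0 20" --pt "0 0 0 0 0 0 72" --pt "0 0 0 0 0 0 72" --pt "0 0 0 0 0 0 72" --pt "0 0 -0.06 0 0 0 72" --pt "0 0 -0.14 0 0 0 72"

```text
t: 22.05
tool_pos: [0.4751, 0.0501, 0.0589]
tool_rot: [[-0.995, -0.104, -0.004], [-0.104, 0.995, -0.001], [0.004, -0.0, -1.0]]
ft_force: [0.2, -0.5, 0.5]
finger_gap: 0.0614
grip_force: 0.0
```

Call:
step_arm --pt "0 0 -0.18 0 0 0 72" --pt "0 0 -0.18 0 0 0 72" --pt "0.03 -0.09 -0.1 0 0 0 72" --pt "0.06 -0.15 0 0 0 0 72" --pt "0.06 -0.15 0 0 0 0 72" --pt "0.06 -0.15 0 0 0 0 72" --pt "0.06 -0.15 0 0 0 0 72" --pt "0.06 -0.15 0 0 0 0 72"

```text
t: 22.85
tool_pos: [0.415, -0.1687, 0.1752]
tool_rot: [[-0.995, -0.103, 0.0], [-0.103, 0.995, -0.0], [-0.0, -0.0, -1.0]]
ft_force: [0.4, 0.7, -0.1]
finger_gap: 0.0616
grip_force: 0.0
```

Call:
step_arm --pt "0.06 -0.15 0 0 0 0 75" --pt "0.06 -0.15 0 0 0 0 75" --pt "0.04 -0.106 0 0 0 0.034 75" --pt "0 0 0 0 0 0 75" --pt "0 0 0 0 0 0 75" --pt "0 0 0 0 0 0 75" --pt "0 0 0 0 0 0 75" --pt "0 0 0 0 0 0 75"

```text
t: 23.65
tool_pos: [0.3869, -0.2714, 0.175]
tool_rot: [[-0.999, -0.052, 0.0], [-0.052, 0.999, 0.0], [-0.0, 0.0, -1.0]]
ft_force: [0.1, 0.2, -0.7]
finger_gap: 0.0641
grip_force: 0.0
```

```bash
python3 f.py; python3 - <<'E'
from h import *
go([.3874,-.2724,.009],183)
E
```

```text
fresh [99.  4.] 167 [ 188.4 -488.3] [31.3 10.1] 61.3 z 15.5
fresh [104.  52.] 127 [ 239.2 -475.3] [ 6.3 21.2] 17.3 z 15.3
fresh [501. 107.] 3747 [ 279.  -122.5] [69.1 45. ] 3.0 z 21.2
fresh [321. 219.] 4266 [ 387.5 -272.3] [62.2 48.3] 3.2 z 23.2
fresh [ 13. 314.] 2593 [ 511.8 -658.5] [ 53.4 200.8] 89.5 z 23.5
fresh [602. 271.] 148 [421.8  28. ] [ 2.9 57.8] 7.5 z 25.4
fresh [599. 313.] 1467 [476.   50.1] [62.9 50.3] 6.1 z 22.7
fresh [563. 362.] 395 [540.   14.1] [20.5 41. ] 2.4 z 22.3
23.7 [ 0.3869 -0.2716  0.1749]
rz units -0.0
t 23.7 pos [ 0.3869 -0.2716  0.1749] head 183 shift units [-0.002  -0.0033  0.6638]
```

Call:
step_arm --pt "-0.002 -0.003 0.12 0 0 0 75" --pt "0 0 0.17 0 0 0 75" --pt "0 0 0.17 0 0 0 75" --pt "0 0 0.12 0 0 0 75" --pt "0 0 0.06 0 0 0 75" --pt "0 0 0.022 0 0 0 75" --pt "0 0 0 0 0 0 75" --pt "0 0 0 0 0 0 20"

```text
t: 24.5
tool_pos: [0.3874, -0.2732, 0.0101]
tool_rot: [[-0.999, -0.05, 0.001], [-0.05, 0.999, -0.0], [-0.001, -0.0, -1.0]]
ft_force: [0.8, -0.4, 0.6]
finger_gap: 0.0509
grip_force: 0.0
```

Call:
step_arm --pt "0 0 0 0 0 0 20" --pt "0 0 0 0 0 0 20" --pt "0 0 0 0 0 0 20" --pt "0 0 -0.06 0 0 0 20" --pt "0 0 -0.16 0 0 0 20" --pt "0 0 -0.18 0 0 0 20" --pt "0 0 -0.18 0 0 -0.034 20" --pt "-0.06 0.1 0 0 0 0 20"

```text
t: 25.3
tool_pos: [0.3999, -0.2509, 0.16]
tool_rot: [[-0.995, -0.098, 0.008], [-0.098, 0.995, -0.006], [-0.007, -0.007, -1.0]]
ft_force: [0.5, -0.0, -1.2]
finger_gap: 0.0462
grip_force: 62.0
```

Call:
step_arm --pt "-0.08 0.14 0 0 0 0 20" --pt "-0.08 0.14 0 0 0 0 20" --pt "-0.08 0.14 0 0 0 0 20" --pt "-0.08 0.14 0 0 0 0 20" --pt "-0.08 0.14 0 0 0 0 20" --pt "-0.03 0.06 0 0 0 0 20" --pt "0 0 0 0 0 0 20" --pt "0 0 0 0 0 0 20"

```text
t: 26.1
tool_pos: [0.4863, -0.0469, 0.1548]
tool_rot: [[-0.995, -0.104, 0.0], [-0.104, 0.995, -0.0], [-0.0, -0.0, -1.0]]
ft_force: [0.5, 0.2, -1.5]
finger_gap: 0.046
grip_force: 62.0
```

```bash
python3 - <<'E'
from h import *
print(bot.get_state()["finger_gap"]);go([.4866,-.0455,.009],186.1)
E
```

```text
0.046024656452874346
rz units -0.002
t 26.1 pos [ 0.4863 -0.0469  0.1548] head 186.1 shift units [-0.0016  0.0053  0.5832]
```

Call:
step_arm --pt "0 0.005 0.1 0 0 0 20" --pt "0 0 0.16 0 0 0 20" --pt "0 0 0.16 0 0 0 20" --pt "0 0 0.1 0 0 0 20" --pt "0 0 0.045 0 0 0 20" --pt "0 0 0.01 0 0 0 20" --pt "0 0 0.006 0 0 0 20" --pt "0 0 0 0 0 0 20"

```text
t: 26.9
tool_pos: [0.4852, -0.0469, 0.0106]
tool_rot: [[-0.995, -0.101, -0.001], [-0.101, 0.995, -0.001], [0.001, -0.001, -1.0]]
ft_force: [-4.5, -0.7, 9.0]
finger_gap: 0.0467
grip_force: 63.0
```

Call:
step_arm --pt "0 0 0 0 0 0 72" --pt "0 0 0 0 0 0 72" --pt "0 0 0 0 0 0 72" --pt "0 0 -0.06 0 0 0 72" --pt "0 0 -0.14 0 0 0 72" --pt "0 0 -0.19 0 0 0 72" --pt "0 0 -0.19 0 0 0 72" --pt "0 0 -0.19 0 0 0 72"

```text
t: 27.7
tool_pos: [0.4861, -0.0455, 0.2038]
tool_rot: [[-0.995, -0.103, -0.0], [-0.103, 0.995, -0.0], [0.0, -0.0, -1.0]]
ft_force: [0.6, -0.8, -0.4]
finger_gap: 0.0615
grip_force: 0.0
```

Call:
step_arm --pt "0 0.1 -0.18 0 0 0 50" --pt "0 0.1 -0.16 0 0 0 50" --pt "0 0 -0.16 0 0 0 50" --pt "0 0 -0.1 0 0 0 50" --pt "0 0 0 0 0 0 50" --pt "0 0 0 0 0 0 50" --pt "0 0 0 0 0 0 50" --pt "0 0 0 0 0 0 50"

```text
t: 28.5
tool_pos: [0.4809, 0.0035, 0.3491]
tool_rot: [[-0.995, -0.103, -0.002], [-0.103, 0.995, -0.0], [0.002, 0.0, -1.0]]
ft_force: [0.9, -0.5, -0.2]
finger_gap: 0.0425
grip_force: 0.0
```

```bash
python3 - <<'E'
from h import *
s=bot.get_state();print(s["t"],s["tool_pos"],s["joints"])
c=optics.read_camera("wrist");W=wcloud(c);a=c["image"]
h=cv2.cvtColor(a,cv2.COLOR_RGB2HSV)
blobs((h[...,1]<60)&(abs(W[...,2]-.024)<.005),W,"fresh");blobs(violet(c)&(W[...,2]<.05),W,"cured")
d=optics.read_camera("scene");W=cloud(d);b=d["image"]
cv2.imwrite("pics/c3.png",np.hstack([cv2.resize(a,(400,300)),cv2.resize(b,(400,300))])[:,:,::-1])
# lid: dark points above .08 
for n in("scene","side"):
    d=optics.read_camera(n);W=cloud(d)
    m=(W[...,0]>.6)&(W[...,0]<.76)&(abs(W[...,1]-.02)<.15)&(W[...,2]>.09)&(W[...,2]<.27)
    P=W[m]; a6=np.radians(6.1);X=(P[:,0]-.526)*np.cos(a6)+(P[:,1]-.009)*np.sin(a6)
    for z in np.arange(.1,.27,.02):
        q=X[abs(P[:,2]-z)<.01]; print(n,round(z,2),len(q),np.round(np.percentile(q,[2,25,50,75,98]),3) if len(q) else "")
E
```

```text
28.5 [0.48089242 0.00350336 0.34914742] [ -1.20423225  10.06109683  -7.06661796 113.53753677   1.4640427
  56.6142905   86.94154689]
fresh [326. 250.] 1021 [523.7   9.8] [179.5 222.4] 5.9 z 24.0
fresh [283. 187.] 1515 [484.8 -46.2] [61.8 47.7] 6.8 z 23.2
fresh [360. 187.] 1659 [474.7  50.8] [61.3 47.5] 6.2 z 23.2
fresh [324. 249.] 1500 [562.2  13.4] [61.2 48.6] 5.3 z 23.0
fresh [ 59. 334.] 491 [ 785.5 -454.1] [108.3  76.4] 38.8 z 23.2
fresh [583. 367.] 287 [748.2 543.3] [  4.6 203.7] 11.5 z 23.9
cured [545. 221.] 940 [487.5 336.1] [61.5 48.8] 1.6 z 21.0
cured [ 25. 242.] 760 [ 612.7 -505.9] [48.9 64.2] 49.1 z 16.6
scene 0.1 401 [0.11  0.122 0.123 0.124 0.127]
scene 0.12 434 [0.114 0.125 0.127 0.128 0.13 ]
scene 0.14 401 [0.118 0.129 0.13  0.131 0.134]
scene 0.16 289 [0.121 0.132 0.134 0.135 0.137]
scene 0.18 413 [0.125 0.136 0.137 0.138 0.141]
scene 0.2 437 [0.129 0.14  0.141 0.142 0.145]
scene 0.22 852 [0.133 0.144 0.147 0.178 0.184]
scene 0.24 914 [0.135 0.144 0.149 0.151 0.153]
scene 0.26 209 [0.135 0.137 0.14  0.143 0.15 ]
side 0.1 527 [0.103 0.113 0.115 0.117 0.12 ]
side 0.12 540 [0.106 0.116 0.119 0.121 0.124]
side 0.14 552 [0.11  0.12  0.122 0.124 0.127]
side 0.16 576 [0.114 0.123 0.126 0.128 0.131]
side 0.18 608 [0.118 0.127 0.13  0.131 0.135]
side 0.2 600 [0.121 0.131 0.133 0.135 0.138]
side 0.22 497 [0.124 0.13  0.136 0.138 0.18 ]
side 0.24 796 [0.128 0.13  0.132 0.138 0.149]
side 0.26 225 [0.13  0.133 0.136 0.14  0.145]
```

View pics/c3.png

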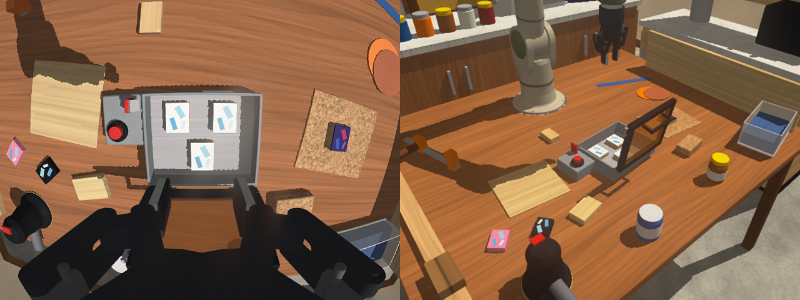

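Call:
step_arm --pt "-0.12 0.04 0 0 0 0 0" --pt "-0.14 0.046 0 0 0 0 0" --pt "-0.14 0.046 0 0 0 0 0" --pt "-0.14 0.046 0 0 0 0 0" --pt "-0.14 0.046 0 0 0 0 0" --pt "-0.14 0.046 0 0 0 0 0" --pt "-0.14 0.046 0 0 0 0 0" --pt "-0.02 0.01 0 0 0 0 0"

```text
t: 29.5
tool_pos: [0.7192, 0.1123, 0.3483]
tool_rot: [[-0.994, -0.105, -0.001], [-0.105, 0.994, 0.001], [0.001, 0.001, -1.0]]
ft_force: [-0.7, 0.7, -0.4]
finger_gap: 0.0002
grip_force: 0.0
```

Call:
step_arm --pt "0 0 0 0 0.06 0 0" --pt "0 0 0 0 0.07 0 0" --pt "0 0 0 0 0.07 0 0" --pt "0 0 0 0 0.07 0 0" --pt "0 0 0 0 0.063 0 0" --pt "0 0 0 0 0 0 0" --pt "0 0 0 0 0 0 0" --pt "0 0 0 0 0 0 0"

```text
t: 30.3
tool_pos: [0.7164, 0.1099, 0.3514]
tool_rot: [[-0.863, -0.103, -0.494], [-0.09, 0.995, -0.051], [0.497, 0.0, -0.868]]
ft_force: [0.1, -0.0, -0.0]
finger_gap: -0.0
grip_force: 0.0
```

```bash
cat > lid.py <<'E'
from h import *
from scipy.spatial.transform import Rotation as Ro
a=np.radians(6.1);B=np.array([[np.cos(a),-np.sin(a),0],[np.sin(a),np.cos(a),0],[0,0,1]]);C0=np.array([.526,.009,0])
R0=B@np.array([[-1,0,0],[0,1,0],[0,0,-1.]])
def pose(th,tau,off=(0,0),s=.182):
    t,u=np.radians(th),np.radians(tau)
    c=np.array([.1,.055])+s*np.array([-np.cos(t),np.sin(t)])+.018*np.array([np.sin(t),np.cos(t)])
    p=c+.011*np.array([np.cos(u),-np.sin(u)])+off
    return C0+B@np.array([p[0],.08,p[1]]), R0@Ro.from_euler("y",tau,degrees=True).as_matrix()
def rows(T,start=None):
    s=bot.get_state();p,R=start or (np.array(s["tool_pos"]),np.array(s["tool_rot"]))
    for i,(q,Q) in enumerate(T):
        d=np.round(R.T@(q-p)/.25,3);r=np.round(Ro.from_matrix(R.T@Q).as_rotvec()/(np.pi/2),3)
        print(i,[*map(float,d),*map(float,r)]);p=p+R@d*.25;R=R@Ro.from_rotvec(r*np.pi/2).as_matrix()
    return p,R
E
python3 - <<'E'
from lid import *
s=bot.get_state();print(s["t"],np.round(s["tool_pos"],4),np.round(s["joints"],1),np.round(s["tool_rot"],3).tolist())
print(pose(100,30,(.02,0)))
rows([pose(100,30,(.035,.05)),pose(100,30,(.02,0))])
E
```

```text
30.3 [0.7164 0.1099 0.3514] [ -9.4  44.9  -5.8  59.   -0.2 105.8  81.3] [[-0.863, -0.103, -0.494], [-0.09, 0.995, -0.051], [0.497, 0.0, -0.868]]
(array([0.69534296, 0.10755309, 0.22560934]), array([[-0.86112192, -0.10626407, -0.49716897],
       [-0.09202739,  0.99433794, -0.05313204],
       [ 0.5       ,  0.        , -0.8660254 ]]))
0 [-0.129, -0.001, 0.276, 0.001, 0.002, -0.002]
1 [-0.048, 0.0, 0.203, 0.0, 0.0, 0.0]
```

Call:
step_arm --pt "0 0 0 0 -0.057 0 0" --pt "0 0 0 0 -0.055 0 0" --pt "0 0 0 0 -0.055 0 0" --pt "0 0 0 0 0 0 0" --pt "0 0 0 0 0 0 0" --pt "0 0 0 0 0 0 0" --pt "0 0 0 0 0 0 0" --pt "0 0 0 0 0 0 0"

```text
t: 31.1
tool_pos: [0.717, 0.1101, 0.3494]
tool_rot: [[-0.961, -0.103, -0.258], [-0.1, 0.995, -0.027], [0.259, -0.0, -0.966]]
ft_force: [-0.1, -0.5, -0.4]
finger_gap: 0.0001
grip_force: 0.0
```

```bash
python3 - <<'E'
from lid import *
s=bot.get_state();print(s["t"],np.round(s["tool_pos"],4),np.round(s["joints"],1))
st=rows([pose(100,15,(.035,.06)),pose(100,15,(.02,0))])
print("sweep");th=[*np.arange(97,16,-3),*np.arange(14,5,-2),*np.arange(5,-1,-1)]
rows([pose(t,.15*max(t,0)) for t in th],pose(100,15,(.02,0)));print(len(th))
E
```

```text
31.1 [0.717  0.1101 0.3494] [-9.2 36.9 -6.4 70.9  1.5 87.2 80.9]
0 [-0.041, -0.001, 0.242, 0.0, -0.0, -0.002]
1 [-0.005, 0.0, 0.247, 0.0, -0.0, 0.0]
sweep
0 [0.116, 0.0, 0.021, -0.0, -0.005, -0.0]
1 [0.038, 0.0, 0.002, 0.0, -0.005, -0.0]
2 [0.038, 0.0, 0.003, 0.0, -0.005, -0.0]
3 [0.038, 0.0, 0.006, -0.0, -0.005, -0.0]
4 [0.037, 0.0, 0.007, -0.0, -0.005, -0.0]
5 [0.038, 0.0, 0.008, -0.0, -0.005, -0.0]
6 [0.036, 0.0, 0.011, -0.0, -0.005, -0.0]
7 [0.037, 0.0, 0.012, 0.0, -0.005, -0.0]
8 [0.035, 0.0, 0.013, 0.0, -0.005, -0.0]
9 [0.035, 0.0, 0.015, 0.0, -0.005, -0.0]
10 [0.035, 0.0, 0.017, 0.0, -0.005, -0.0]
11 [0.033, 0.0, 0.018, 0.0, -0.005, -0.0]
12 [0.033, 0.0, 0.02, 0.0, -0.005, -0.0]
13 [0.032, 0.0, 0.021, -0.0, -0.005, -0.0]
14 [0.03, 0.0, 0.022, -0.0, -0.005, -0.0]
15 [0.03, 0.0, 0.024, -0.0, -0.005, -0.0]
16 [0.029, 0.0, 0.025, -0.0, -0.005, -0.0]
17 [0.027, 0.0, 0.027, 0.0, -0.005, -0.0]
18 [0.026, 0.0, 0.027, -0.0, -0.005, -0.0]
19 [0.025, 0.0, 0.029, -0.0, -0.005, -0.0]
20 [0.024, 0.0, 0.03, -0.0, -0.005, -0.0]
21 [0.022, 0.0, 0.03, -0.0, -0.005, -0.0]
22 [0.021, 0.0, 0.032, -0.0, -0.005, -0.0]
23 [0.02, 0.0, 0.033, -0.0, -0.005, -0.0]
24 [0.018, 0.0, 0.033, -0.0, -0.005, -0.0]
25 [0.016, 0.0, 0.035, -0.0, -0.005, -0.0]
26 [0.015, 0.0, 0.035, -0.0, -0.005, -0.0]
27 [0.021, 0.0, 0.059, -0.0, -0.008, -0.0]
28 [0.007, 0.0, 0.024, -0.0, -0.004, -0.0]
29 [0.007, 0.0, 0.025, -0.0, -0.003, -0.0]
30 [0.006, 0.0, 0.025, -0.0, -0.003, -0.0]
31 [0.005, 0.0, 0.024, -0.0, -0.004, -0.0]
32 [0.002, 0.0, 0.013, -0.0, -0.001, -0.0]
33 [0.002, 0.0, 0.012, -0.0, -0.002, -0.0]
34 [0.002, 0.0, 0.013, -0.0, -0.002, -0.0]
35 [0.002, 0.0, 0.012, -0.0, -0.001, -0.0]
36 [0.001, 0.0, 0.013, -0.0, -0.002, -0.0]
37 [0.002, 0.0, 0.012, -0.0, -0.002, -0.0]
38
```

Call:
step_arm --pt "-0.041 0 0.1 0 0 0 0" --pt "0 0 0.142 0 0 0 0" --pt "0 0 0.1 0 0 0 0" --pt "-0.005 0 0.1 0 0 0 0" --pt "0 0 0.047 0 0 0 0" --pt "0 0 0 0 0 0 0" --pt "0 0 0 0 0 0 0" --pt "0 0 0 0 0 0 0"

```text
t: 31.9
tool_pos: [0.6974, 0.1081, 0.2306]
tool_rot: [[-0.962, -0.103, -0.254], [-0.1, 0.995, -0.026], [0.256, 0.0, -0.967]]
ft_force: [0.3, -0.5, 0.5]
finger_gap: 0.0002
grip_force: 0.0
```

Call:
step_arm --pt "0.02 0 0.004 0 -0.001 0 0" --pt "0.032 0 0.006 0 -0.001 0 0" --pt "0.032 0 0.006 0 -0.001 0 0" --pt "0.032 0 0.005 0 -0.002 0 0" --pt "0.038 0 0.002 0 -0.005 0 0" --pt "0.038 0 0.003 0 -0.005 0 0" --pt "0.038 0 0.006 0 -0.005 0 0" --pt "0.037 0 0.007 0 -0.005 0 0"

```text
t: 32.7
tool_pos: [0.629, 0.1009, 0.2367]
tool_rot: [[-0.971, -0.103, -0.217], [-0.101, 0.995, -0.023], [0.218, -0.0, -0.976]]
ft_force: [1.9, -0.6, 1.6]
finger_gap: 0.0001
grip_force: 1.3
```

```bash
python3 - <<'E'
from lid import *
s=bot.get_state();p,R=pose(85,12.75);print(s["t"],np.round(s["tool_pos"]-p,4),np.round(R.T@s["tool_rot"],3)[:,0],np.round(s["ft_force"],1))
c=optics.read_camera("side");cv2.imwrite("pics/lid.png",c["image"][100:340,160:480,::-1])
E
```

```text
32.7 [-0.0007  0.0003  0.0012] [1.    0.003 0.002] [ 1.9 -0.6  1.6]
```

View pics/lid.png

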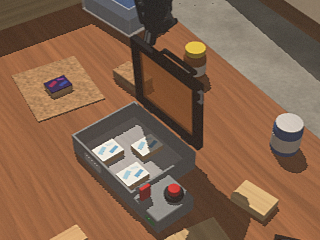

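Lid is being pushed forward, with the finger behind its outer face and light force. Continuing the sweep.

Call:
step_arm --pt "0.038 0 0.008 0 -0.005 0 0" --pt "0.036 0 0.011 0 -0.005 0 0" --pt "0.037 0 0.012 0 -0.005 0 0" --pt "0.035 0 0.013 0 -0.005 0 0" --pt "0.035 0 0.015 0 -0.005 0 0" --pt "0.035 0 0.017 0 -0.005 0 0" --pt "0.033 0 0.018 0 -0.005 0 0" --pt "0.033 0 0.02 0 -0.005 0 0"

```text
t: 33.55
tool_pos: [0.5547, 0.0932, 0.2217]
tool_rot: [[-0.982, -0.103, -0.157], [-0.102, 0.995, -0.016], [0.157, -0.0, -0.988]]
ft_force: [1.9, -0.0, 1.8]
finger_gap: -0.0
grip_force: 1.2
```

Call:
step_arm --pt "0.032 0 0.021 0 -0.005 0 0" --pt "0.03 0 0.022 0 -0.005 0 0" --pt "0.03 0 0.024 0 -0.005 0 0" --pt "0.029 0 0.025 0 -0.005 0 0" --pt "0.027 0 0.027 0 -0.005 0 0" --pt "0.026 0 0.027 0 -0.005 0 0" --pt "0.025 0 0.029 0 -0.005 0 0" --pt "0.024 0 0.03 0 -0.005 0 0"

```text
t: 34.35
tool_pos: [0.4931, 0.0868, 0.1779]
tool_rot: [[-0.99, -0.103, -0.095], [-0.103, 0.995, -0.01], [0.096, -0.0, -0.995]]
ft_force: [-0.1, -0.4, 3.5]
finger_gap: 0.0
grip_force: 1.3
```

```bash
python3 - <<'E'
from lid import *
s=bot.get_state();p,R=pose(37,5.55);print(s["t"],np.round(s["tool_pos"]-p,4),np.round(R.T@s["tool_rot"],3)[:,0],np.round(s["ft_force"],1))
c=optics.read_camera("side");cv2.imwrite("pics/lid2.png",c["image"][100:340,160:480,::-1])
E
```

```text
34.35 [-0.0009  0.0007  0.0001] [1.    0.003 0.001] [-0.1 -0.4  3.5]
```

View pics/lid2.png

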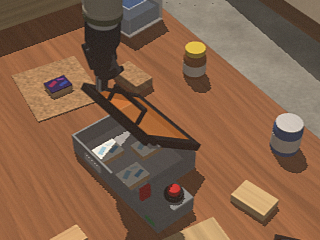

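Call:
step_arm --pt "0.022 0 0.03 0 -0.005 0 0" --pt "0.021 0 0.032 0 -0.005 0 0" --pt "0.02 0 0.033 0 -0.005 0 0" --pt "0.018 0 0.033 0 -0.005 0 0" --pt "0.016 0 0.035 0 -0.005 0 0" --pt "0.015 0 0.035 0 -0.005 0 0" --pt "0.011 0 0.03 0 -0.004 0 0" --pt "0.01 0 0.029 0 -0.004 0 0"

```text
t: 35.2
tool_pos: [0.4556, 0.0829, 0.1163]
tool_rot: [[-0.994, -0.103, -0.037], [-0.103, 0.995, -0.004], [0.037, -0.0, -0.999]]
ft_force: [-0.7, 0.1, 3.2]
finger_gap: -0.0001
grip_force: 1.3
```

Call:
step_arm --pt "0.007 0 0.024 0 -0.004 0 0" --pt "0.007 0 0.025 0 -0.003 0 0" --pt "0.006 0 0.025 0 -0.003 0 0" --pt "0.005 0 0.018 0 -0.003 0 0" --pt "0.002 0 0.013 0 -0.002 0 0" --pt "0.002 0 0.012 0 -0.002 0 0" --pt "0.002 0 0.012 0 -0.002 0 0" --pt "0 0 0 0 0 0 0"

```text
t: 36.0
tool_pos: [0.4479, 0.0821, 0.0845]
tool_rot: [[-0.995, -0.103, -0.007], [-0.103, 0.995, -0.001], [0.007, -0.0, -1.0]]
ft_force: [-1.4, -0.9, 2.4]
finger_gap: 0.0001
grip_force: 1.1
```

```bash
python3 - <<'E'
from lid import *
s=bot.get_state();p,R=pose(0,0);print(s["t"],np.round(s["tool_pos"]-p,4),np.round(R.T@s["tool_rot"],3)[:,0],np.round(s["ft_force"],1))
E
```

```text
36.0 [0.001  0.0011 0.0115] [ 1.     0.003 -0.007] [-1.4 -0.9  2.4]
```

Call:
step_arm --pt "0 0 0.008 0 0 0 0" --pt "0 0 0.008 0 0 0 0" --pt "0 0 0.008 0 0 0 0" --pt "0 0 0.006 0 0 0 0" --pt "0 0 0.006 0 0 0 0" --pt "0 0 0.004 0 0 0 0" --pt "0 0 0 0 0 0 0" --pt "0 0 0 0 0 0 0"

```text
t: 36.8
tool_pos: [0.4487, 0.0823, 0.0747]
tool_rot: [[-0.995, -0.103, -0.005], [-0.103, 0.995, -0.0], [0.005, 0.0, -1.0]]
ft_force: [0.8, 0.4, -0.6]
finger_gap: 0.0001
grip_force: 0.0
```

Call:
step_arm --pt "0 0 0.003 0 0 0 0" --pt "0 0 0 0 0 0 0" --pt "0 0 0.003 0 0 0 0" --pt "0 0 0 0 0 0 0" --pt "0 0 0 0 0 0 0" --pt "0 0 0 0 0 0 0" --pt "0 0 0 0 0 0 0" --pt "0 0 0 0 0 0 0"

```text
t: 37.6
tool_pos: [0.4485, 0.0823, 0.0733]
tool_rot: [[-0.995, -0.103, -0.006], [-0.103, 0.995, -0.0], [0.006, 0.0, -1.0]]
ft_force: [1.9, -0.3, 2.5]
finger_gap: 0.0
grip_force: 1.1
```

Call:
step_arm --pt "0 0 0.003 0 0 0 0" --pt "0 0 0 0 0 0 0" --pt "0 0 0.002 0 0 0 0" --pt "0 0 0 0 0 0 0" --pt "0 0 0 0 0 0 0" --pt "0 0 0 0 0 0 0" --pt "0 0 0 0 0 0 0" --pt "0 0 0 0 0 0 0"

```text
t: 38.4
tool_pos: [0.4485, 0.0823, 0.0729]
tool_rot: [[-0.995, -0.103, -0.005], [-0.103, 0.995, -0.0], [0.005, 0.0, -1.0]]
ft_force: [-1.5, 0.4, 19.4]
finger_gap: -0.0001
grip_force: 9.6
```

On the stop at 19 N. I'm easing off slowly to see whether the latch holds.

Call:
step_arm --pt "0 0 -0.006 0 0 0 0" --pt "0 0 -0.008 0 0 0 0" --pt "0 0 -0.008 0 0 0 0" --pt "0 0 -0.012 0 0 0 0" --pt "0 0 -0.02 0 0 0 0" --pt "0 0 -0.02 0 0 0 0" --pt "0 0 0 0 0 0 0" --pt "0 0 0 0 0 0 0"

```text
t: 39.2
tool_pos: [0.4484, 0.0821, 0.0907]
tool_rot: [[-0.995, -0.103, -0.006], [-0.103, 0.995, -0.001], [0.006, 0.0, -1.0]]
ft_force: [-0.3, 0.6, -0.6]
finger_gap: 0.0003
grip_force: 0.0
```

Call:
step_arm --pt "0 0 -0.1 0 0 0 0" --pt "0 0 -0.16 0 0 0 0" --pt "0 0 -0.16 0 0 0 0" --pt "0 0 -0.16 0 0 0 0" --pt "0 0 -0.1 0 0 0 0" --pt "0 0 0 0 0 0 0" --pt "0 0 0 0 0 0 0" --pt "0 0 0 0 0 0 0"

```text
t: 40.0
tool_pos: [0.4487, 0.0821, 0.2594]
tool_rot: [[-0.995, -0.103, -0.008], [-0.103, 0.995, -0.001], [0.008, -0.0, -1.0]]
ft_force: [-0.5, 0.2, 0.7]
finger_gap: -0.0001
grip_force: 0.0
```

```bash
python3 - <<'E'
from lid import *
c=optics.read_camera("side");d=optics.read_camera("scene");cv2.imwrite("pics/end.png",np.hstack([cv2.resize(x["image"],(400,300)) for x in(c,d)])[:,:,::-1])
W=cloud(d);m=(W[...,2]>.1)&(W[...,2]<.12)&(abs(W[...,1])<.06)&(W[...,0]>.42)&(W[...,0]<.5);print(rect(W[m]),np.median(W[m][:,2]),bot.get_state()["t"])
E
```

```text
(array([4.579e+02, 3.000e-01]), array([ 14.5, 108.3]), 6.7) 0.10996025948379035 40.1
```

View pics/end.png

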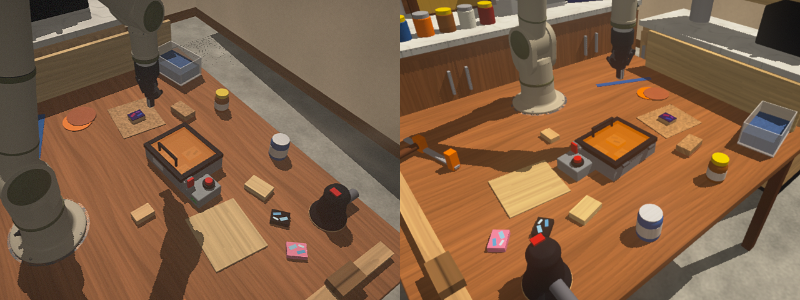

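The lid is shut and latched: its handle bar is back at the starting height. The cured panel is on the mat, the plywood board is empty, and the bystanders haven't moved.

```bash
python3 -c "
from workcell import bot
print(bot.close_job())"
```

```text
the job is handed in; nothing more can be done
None
```

I handed the job in at about 40 s: the one cured panel is flat on the cork mat, all three fresh panels are flat on the box floor, and the lid is latched shut, with the sanding block and offcut untouched.

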